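# Show the notched sample slide under the bench lamp

## Task

Two glass sample slides stand in wooden stands on the jeweller's bench: find the one whose frosted end has a small corner notch, grip it by that frosted end only (never by the clear glass with the stones) and lift it out of its stand. Bring its label over the middle of the round mat, about 20 cm up, turned so that the labelled face looks upward at least halfway (leaning 45 degrees or flatter) with the slide's long edges level. Finish while holding it there, still, in the gripper; do not shift the other slide, the jar, the gauge or the pliers.

Things in the scene. Friction and masses are not known exactly. Their poses are not given: they have to be found in the camera images.
- slide: glass slide on a long edge, 90 mm long (y), 8 thick (x), 50 high (z), about 90 g; origin: centre of underside. Frosted white at its +y end (y +13 to +45 mm), else clear with three red stones. Yellow label on the frosted end's +x face (+x points out of it). Square notch 10 x 10 mm cut from its upper frosted corner (y +35 to +45, z 40 to 50 mm): facing the label, it is at the upper right. Take this one.
- label (a point): point on the labelled face of the notched slide, at the middle of its frosted end: 29 mm from the slide's origin towards the frosted end, 25 mm above its lower edge, 4 mm out from the mid-plane; axes as the slide's
- stand_a: fixed dark wooden stand, 56 (x) by 110 (y) by 30 mm high, origin at centre of underside. Its slot along y, 9.6 mm wide, 93 long, 15 deep, open upward, has its floor 15 mm above the bench; the notched slide stands in it with 35 mm sticking out above. Lies any way round.
- stand_b: fixed dark wooden stand, 56 (x) by 110 (y) by 30 mm high, origin at centre of underside. Its slot along y, 9.6 mm wide, 93 long, 15 deep, open upward, has its floor 15 mm above the bench; the slide without a notch stands in it with 35 mm sticking out above. Lies any way round.
- mat: round flat black mat with a thin green ring and a green dot in the middle, 110 mm across, 2 mm thick, fixed on the bench; origin at its centre
- plain_slide: glass slide on a long edge, 90 mm long (y), 8 thick (x), 50 high (z), about 90 g; origin: centre of underside. Frosted white at its +y end (y +13 to +45 mm), else clear with three blue stones. Yellow label on the frosted end's +x face (+x points out of it). All its corners are square (no notch). Leave it alone.
- jar: closed amber glass jar with black cap, 48 mm across, 55 mm high; origin at the centre of its underside. Leave it alone.
- gauge: steel dial calliper lying flat, bar 140 mm long (y) by 16 mm, jaws reaching 45 mm to +x at its +y end, dial 38 mm across, 19 mm high; origin under the middle of the bar. Leave it alone.
- pliers: small pliers with red handles lying flat, about 160 mm long (y, jaws to +y), 50 mm wide, 9 mm high; origin at mid-length, on the bench. Leave it alone.
Mind the look-alikes: they are no part of the job. Leave any purple look-alike of the slide alone.

How it is judged:
On the way:
1. the notched slide is lifted clear of its stand, held by its frosted end (height (world z) of slide above 0.05 m and contact force between the fingers and slide above 0.5 N and y of the grasp point in the frame of slide between 0.014 and 0.048 m), for 0.1 s.
At the end, for the whole second after the job is handed in: Fingers hold the notched slide by its frosted end, still; its middle is within 45 mm of the mat centre from above, 140 to 270 mm up; label normal within 56 degrees of straight up, long edges within 15 degrees of level; other slide, jar, gauge, pliers moved under 15 mm (contact force between the fingers and slide above 0.5 N and y of the grasp point in the frame of slide between 0.014 and 0.048 m and horizontal distance between label and mat below 0.045 m and height (world z) of label between 0.14 and 0.27 m and angle between slide's own x axis and vertical below 0.977384 rad and angle between slide's own y axis and vertical between 1.309 and 1.8326 rad and linear speed of slide below 0.03 m/s and angular speed of slide below 0.3 rad/s and distance of each of plain_slide, jar, gauge, pliers from where it was at the start of the episode below 0.015 m); the arm keeps its last pose, push and grip.
It fails at once if the slide is gripped by its clear part (contact force between the fingers and slide above 1 N and y of the grasp point in the frame of slide below 0.01 m).
It fails at once if the slide without a notch is disturbed (distance of plain_slide from where it was at the start of the episode above 0.02 m).
It fails at once if the jar is disturbed (distance of jar from where it was at the start of the episode above 0.02 m).
It fails at once if the dial gauge is disturbed (distance of gauge from where it was at the start of the episode above 0.02 m).
It fails at once if the pliers is disturbed (distance of pliers from where it was at the start of the episode above 0.02 m).
It also fails if it takes over 32 s, if anything falls off the work surface, if the arm or the gripper's body presses on something with over 40 N, if the wrist force passes 120 N, or if a joint passes its speed limit or range.

## Robot

A 7-joint arm with a two-finger parallel gripper is mounted at the origin on the work surface. World frame = base frame: x ahead of the robot, y to its left, z up, the work surface at z = 0. Lengths are in m, angles in rad, forces in N, time in s.
With the tool pointing down it reaches from about 0.425 to 0.95 m from the base axis. Payload 4.7 kg.
Tool frame: the origin (TCP) lies on the centre line of the jaws, within the pads' length; the fingertips stand 25 mm ahead of it and the grasp point (between the pads) lies 6 mm ahead of it (r.tips_ahead is the distance from the TCP to the fingertips, in m); z points along the fingers, y is the direction in which the jaws open and shut (so a half turn about z gives the same grasp; the last joint's range is limited). The gripper opens to 87 mm and grips with 3 to 60 N. Pads are 19 mm wide; open, the fingers measure 117 mm over their backs; the gripper's body (75 mm by 190 mm) begins 51 mm behind the grasp point.
Start: joints at [-1.229, 0.469, -0.049, 1.532, 0.024, 1.141, -0.082], TCP at [0.245, 0.629, 0.248] pointing down, gripper open.
Joint ranges: [-2.59, 2.59], [-0.33, 1.99], [-1.39, 1.29], [0.1, 2.45], [-1.04, 4.18], [0.21, 1.99], [-2.66, 2.66]. Speed limits (rad/s): [2.57, 2.57, 3.14, 3.14, 3.14, 3.14, 3.14].

## Interface

Orientations are given as a unit quaternion [x, y, z, w].
In Python, from rig import r gives the robot as it stands.
- The arm moves only by the shell command python3 -m pendant 'ROWS' [FORCE]. ROWS is JSON, a list that holds one entry, the list of rows, each a list of 7 numbers: the turn, a rotation vector about the tool's x, y, z in degrees, then the shift along the tool's x, y, z in mm, then the closure, from 0 (fully open) to 1 (shut). A call has 1 to 20 rows; each row is the pose to reach, as a shift and turn from the pose commanded when the call began, along the tool's axes at that moment; what a row does not reach only later rows make up. A row lasts 1/8 s, in which the tool goes at most 62.5 mm and 10.7 degrees, less where a joint would pass 70% of its speed; a pose out of reach is approached as far as the arm can. A call with a gripper value outside its range is refused whole. The fingers move at their own pace and stop on an object; FORCE is the grip in N (left out, the last holds). Time passes only in rows, so rows that repeat a pose let the fingers close. It gives the time, the measured TCP pose, the force and the opening at its end, in the units of the state.
- r.get_obs(): the state, without advancing time (a new reading comes with each control period).
- r.read_camera(name): name is "side" or "top" or "wrist"; returns a dict with "frame" (400x640x3 uint8, blue, green, red), "intrinsics" (3x3 intrinsics, pixels), "camera_from_world" (4x4, takes a point from world to camera coordinates). Camera axes: x right, y up, looking along -z (the intrinsics and any distortion apply to the point x, -y, -z); pixel columns grow to the right and rows downward; lengths in m; the calibration is good to about 2 mm. A picture is of the moment at which its call begins. There is no depth.
- r.close_job(): hands the job in, once; it reports no verdict.
The state is a dict: "clock": time; "q": joint angles; "qd": joint speeds; "effort": joint torques, N m; "tool_pos": TCP position; "tcp_rot": TCP orientation; "force": force on the tool from outside, world axes, zero at the start; "torque": the same for the moment, N m; "width": finger opening in m.
Only numpy, scipy, OpenCV 4.12 (cv2) and the standard library are available. Lean on these libraries where they do the work, as an engineer would, in place of code of your own. Each camera call takes 0.05 s, during which the arm holds its last target.

## Working session

There is one attempt and no reset: what is moved stays moved. The work goes in short steps, Python scripts to look and compute and a shell command to move; the robot and the scene stay as the last step left them, time stands still between calls to the robot, and variables do not carry over. Pictures are saved under pics/ and viewed, and the job is handed in when it is done.

```bash
mkdir -p pics; ls
python3 - <<'E'
from rig import r
import cv2
o=r.get_obs()
print({k:o[k] for k in('clock','tool_pos','tcp_rot','width')})
for n in('top','side','wrist'):
    c=r.read_camera(n); cv2.imwrite(f'pics/{n}0.png',c['frame']); print(n,c['intrinsics'],c['camera_from_world'], [k for k in c])
E
```

```text
pics
{'clock': 0.0, 'tool_pos': array([0.24436643, 0.62860095, 0.24649894]), 'tcp_rot': array([ 1.84317446e-01,  9.82866249e-01, -9.97183212e-04, -1.47956687e-04]), 'width': 0.08695899888414371}
top [[389.14868245   0.         316.73252791]
 [  0.         389.14868245 196.66914639]
 [  0.           0.           1.        ]] [[-0.01077224 -0.99963281 -0.0248637   0.04914012]
 [ 0.99117284 -0.01396028  0.13183898 -0.56538142]
 [-0.13213768 -0.02322402  0.99095927 -1.01494645]
 [ 0.          0.          0.          1.        ]] ['frame', 'intrinsics', 'camera_from_world']
side [[438.78518306   0.         318.69795051]
 [  0.         438.78518306 201.21469344]
 [  0.           0.           1.        ]] [[ 0.73736374 -0.67539672  0.0115758  -0.40094001]
 [ 0.4732297   0.52872493  0.70463012 -0.34043103]
 [-0.48202529 -0.51409068  0.70948037 -0.69418392]
 [ 0.          0.          0.          1.        ]] ['frame', 'intrinsics', 'camera_from_world']
wrist [[356.79941075   0.         326.30712694]
 [  0.         356.79941075 197.47021018]
 [  0.           0.           1.        ]] [[ 0.36183767  0.93223834 -0.00227734 -0.67359078]
 [-0.90471269  0.35056255 -0.24207612  0.03139137]
 [-0.22487429  0.0896526   0.97025459 -0.38967549]
 [ 0.          0.          0.          1.        ]] ['frame', 'intrinsics', 'camera_from_world']
```

View pics/top0.png

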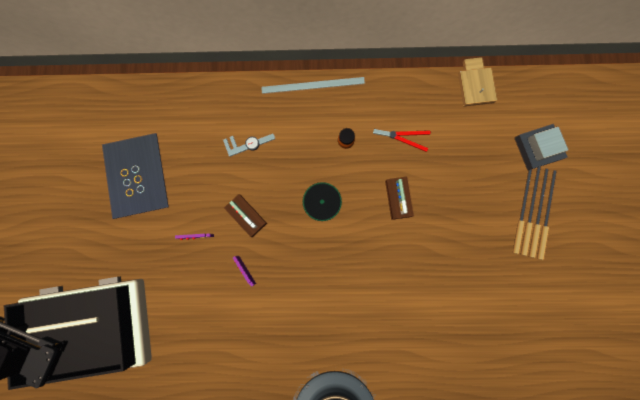

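View pics/side0.png

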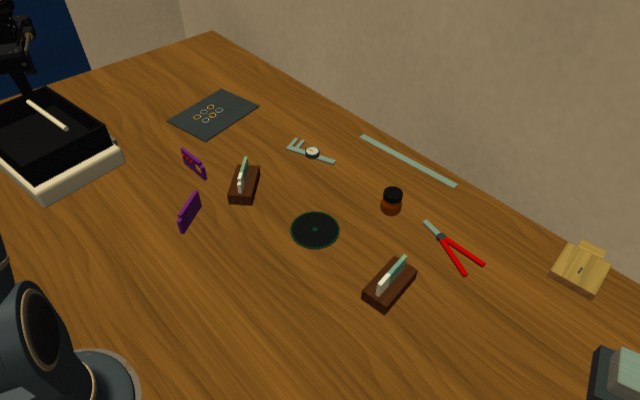

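View pics/wrist0.png

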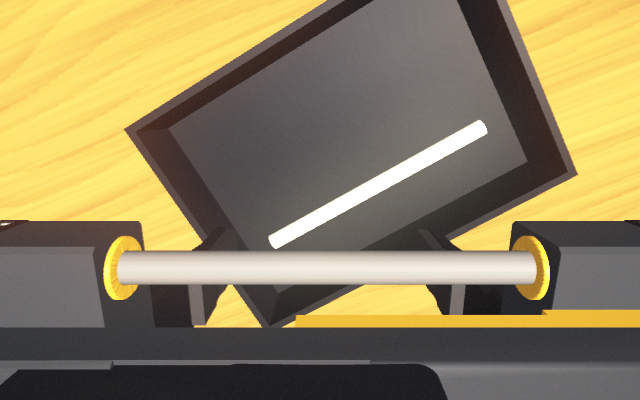

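The top view shows candidates: a stand with a slide at (245,215), a stand with a slide at (400,198), and purple look-alikes at (195,236) and (244,270), which are ruled out. I'll enlarge both stands.

Run:
```python
import cv2,numpy as np
t=cv2.imread('pics/top0.png');s=cv2.imread('pics/side0.png')
f=lambda im,x,y:cv2.resize(im[y-30:y+30,x-40:x+40],(400,300),interpolation=cv2.INTER_CUBIC)
cv2.imwrite('pics/crop0.png',np.vstack([np.hstack([f(t,245,215),f(t,400,198)]),np.hstack([f(s,243,180),f(s,390,283)])]))
```

```text
(no output)
```

View pics/crop0.png

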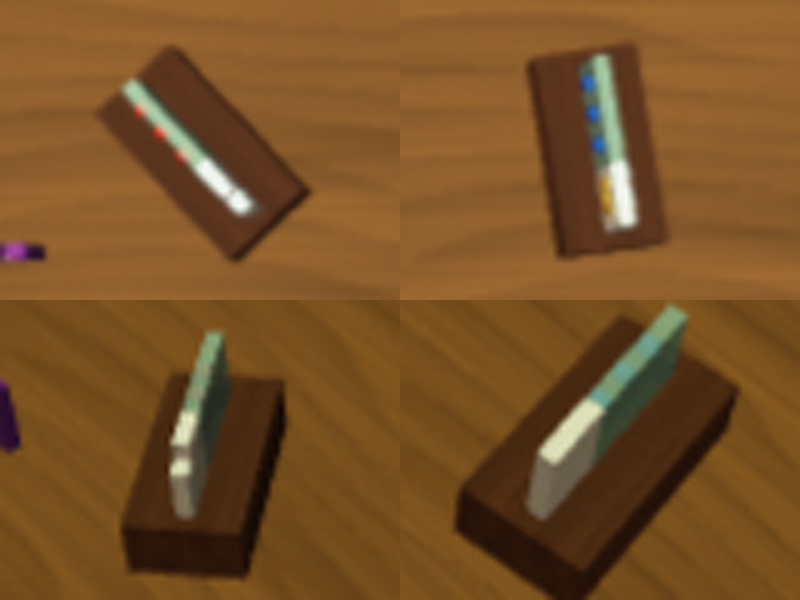

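The left stand (245,215) holds the slide with red stones and a notch at its frosted end. The gap shows at crop (240,190) in the top view and (180,455) in the side view, so it is the target. The right one (400,198) has blue stones and a full top edge, so it isn't. Next I'll localise it.

```bash
cat > h.py <<'E'
import numpy as np, cv2
from scipy.spatial.transform import Rotation as R
def ray(cam,uv):
    K=cam['intrinsics'];T=cam['camera_from_world']
    d=np.array([(uv[0]-K[0,2])/K[0,0],-(uv[1]-K[1,2])/K[1,1],-1.])
    return -T[:3,:3].T@T[:3,3], T[:3,:3].T@d
def atz(cam,uv,z):
    o,d=ray(cam,uv); return o+d*(z-o[2])/d[2]
def proj(cam,P):
    K=cam['intrinsics'];T=cam['camera_from_world'];c=(T[:3,:3]@np.asarray(P,float).T).T+T[:3,3]
    return np.c_[K[0,0]*c[:,0]/-c[:,2]+K[0,2], K[1,1]*-c[:,1]/-c[:,2]+K[1,2]]
E
python3 - <<'E'
from rig import r
from h import *
np.set_printoptions(precision=4,suppress=True)
t=r.read_camera('top');s=r.read_camera('side')
c=lambda p,o:(o[0]+p[0]/5,o[1]+p[1]/5)
P=[atz(t,c(p,(205,185)),.03) for p in [(172,47),(310,190),(235,256),(98,112)]]
print('stand top',np.array(P),np.mean(P,0))
print('clearend',atz(t,c((128,86),(205,185)),.065),'frost end',atz(t,c((248,211),(205,185)),.055))
print('side stand',[atz(s,c(p,(203,150)),.03) for p in [(172,75),(284,80),(248,233),(124,226)]])
print('side clear end',atz(s,c((215,33),(203,150)),.065))
print('mat',atz(t,(322,201.5),.002),atz(s,(315,229.5),.002))
print('jar',atz(t,(347,135),.055),'gauge',atz(t,(252,144),.019))
E
```

```text
stand top [[0.5763 0.2544 0.03  ]
 [0.4969 0.1779 0.03  ]
 [0.4618 0.2184 0.03  ]
 [0.541  0.2945 0.03  ]] [0.519  0.2363 0.03  ]
clearend [0.5508 0.2696 0.065 ] frost end [0.4845 0.207  0.055 ]
side stand [array([0.5381, 0.2912, 0.03  ]), array([0.577 , 0.2515, 0.03  ]), array([0.4998, 0.1766, 0.03  ]), array([0.4602, 0.2181, 0.03  ])]
side clear end [0.5507 0.2664 0.065 ]
mat [0.5569 0.0284 0.002 ] [0.5557 0.0252 0.002 ]
jar [ 0.7314 -0.0423  0.055 ] gauge [0.7208 0.2234 0.019 ]
```

Run:
```python
from rig import r
from h import *
np.set_printoptions(precision=4,suppress=True)
w=r.read_camera('wrist');o=r.get_obs();T=w['camera_from_world'];Rt=R.from_quat(o['tcp_rot']).as_matrix()
print('cam in tool',Rt.T@(-T[:3,:3].T@T[:3,3]-o['tool_pos']),'view dir in tool',Rt.T@(-T[2,:3]))
print(Rt)
# predicted pixel for tool points
for p in [(0,0,.006),(0,0,.025),(.03,0,.2),(0,0,.2),(.1,0,.2)]: print(p,proj(w,[o['tool_pos']+Rt@np.array(p)]))
yaw=np.radians(133.5); g=np.array([.499,.216,.248])
d=Rt.T@(g-o['tool_pos']); print('shift mm',d*1000)
```

```text
cam in tool [ 0.0642 -0.0004 -0.1374] view dir in tool [-0.242  -0.0007  0.9703]
[[-0.932   0.3624 -0.0002]
 [ 0.3624  0.932  -0.0005]
 [ 0.     -0.0006 -1.    ]]
(0, 0, 0.006) [[327.3405 261.1042]]
(0, 0, 0.025) [[327.2626 244.8496]]
(0.03, 0, 0.2) [[326.9699 145.9384]]
(0, 0, 0.2) [[326.9389 177.316 ]]
(0.1, 0, 0.2) [[327.0476  67.1635]]
shift mm [-386.8708 -292.719    -0.6386]
```

```bash
python3 -m pendant '[[[0,0,-10,-50,-38,0,0],[0,0,-20,-100,-76,0,0],[0,0,-30,-150,-114,0,0],[0,0,-40,-200,-152,0,0],[0,0,-50,-250,-190,0,0],[0,0,-60,-300,-228,0,0],[0,0,-65,-345,-262,10,0],[0,0,-65,-387,-293,30,0],[0,0,-65,-387,-293,40,0],[0,0,-65,-387,-293,40,0],[0,0,-65,-387,-293,40,0]]]' 25
python3 - <<'E'
from rig import r
import cv2
print(r.get_obs()['q'])
cv2.imwrite('pics/w1.png',r.read_camera('wrist')['frame'])
E
```

```text
clock: 1.68
tool_pos: [0.4986, 0.2177, 0.208]
tcp_rot: [-0.374, 0.927, 0.0, 0.0]
force: [0.8, 0.8, -0.1]
width: 0.0867
[-0.42039293  0.29846991 -0.08376749  1.88821906  0.02923074  0.95515394
  1.8200722 ]
```

View pics/w1.png

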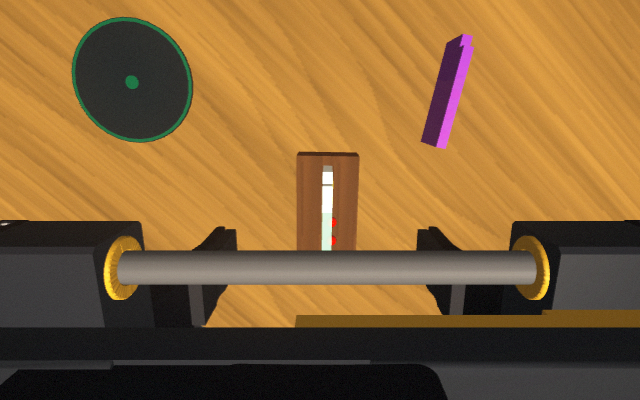

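The wrist view shows the target stand at (328,200), slide centred near column 328, its frosted end at rows 165–213; mat at (132,82), purple look-alike at (447,90). I'll zoom in to measure.

Run:
```python
import cv2
im=cv2.imread('pics/w1.png')[145:255,288:368]
cv2.imwrite('pics/w1c.png',cv2.resize(im,None,fx=5,fy=5,interpolation=cv2.INTER_CUBIC))
```

```text
(no output)
```

View pics/w1c.png

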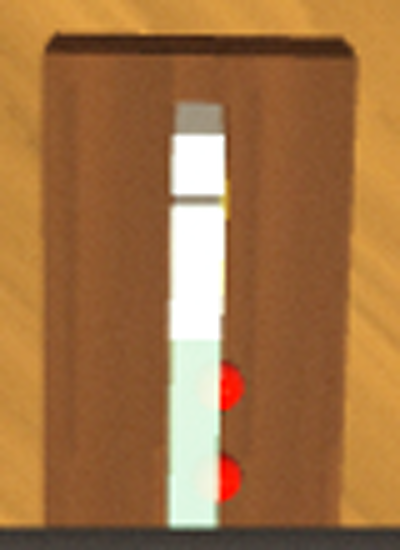

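Run:
```python
from rig import r
from h import *
np.set_printoptions(precision=4,suppress=True)
w=r.read_camera('wrist');o=r.get_obs();Rt=R.from_quat(o['tcp_rot']).as_matrix()
c=lambda p:(288+p[0]/5,145+p[1]/5)
for n,p,z in [('y45',(198,135),.055),('y35',(198,206),.065),('y13',(195,340),.065),('y0?',(194,500),.065),('standL',(45,55),.03),('standR',(356,55),.03),('sL',(45,500),.03),('sR',(343,500),.03)]:
    P=atz(w,c(p),z); print(n,P,Rt.T@(P-o['tool_pos'])*1000)
print(R.from_quat(o['tcp_rot']).as_euler('xyz',degrees=True))
```

```text
y45 [0.4886 0.2073 0.055 ] [ 14.5962  -0.239  153.195 ]
y35 [0.4956 0.2141 0.065 ] [  4.7691  -0.252  143.2087]
y13 [0.5121 0.2294 0.065 ] [-17.6995  -0.7056 143.2401]
y0? [0.5324 0.2487 0.065 ] [-45.6711  -0.8372 143.2792]
standL [0.5002 0.1809 0.03  ] [ 24.5774 -27.2996 178.1785]
standR [0.4619 0.2206 0.03  ] [ 24.626   27.8205 178.1836]
sL [0.5619 0.2381 0.03  ] [-59.5277 -28.9064 178.2959]
sR [0.5228 0.2786 0.03  ] [-59.4715  27.3179 178.3011]
[ 179.9946    0.0801 -136.0907]
```

```bash
python3 -m pendant '[[[0,0,0.8,-3,-0.5,40,0],[0,0,0.8,-3,-0.5,80,0],[0,0,0.8,-3,-0.5,90,0.3],[0,0,0.8,-3,-0.5,90,0.3],[0,0,0.8,-3,-0.5,90,0.3]]]' 25
python3 - <<'E'
from rig import r
import cv2
im=r.read_camera('wrist')['frame']
cv2.imwrite('pics/w2.png',im)
cv2.imwrite('pics/w2c.png',cv2.resize(im[110:270,270:390],None,fx=3.7,fy=3.7,interpolation=cv2.INTER_CUBIC))
E
```

```text
clock: 2.4
tool_pos: [0.5027, 0.2183, 0.1192]
tcp_rot: [-0.366, 0.931, 0.0, 0.002]
force: [0.5, 0.5, 0.8]
width: 0.0659
```

View pics/w2.png

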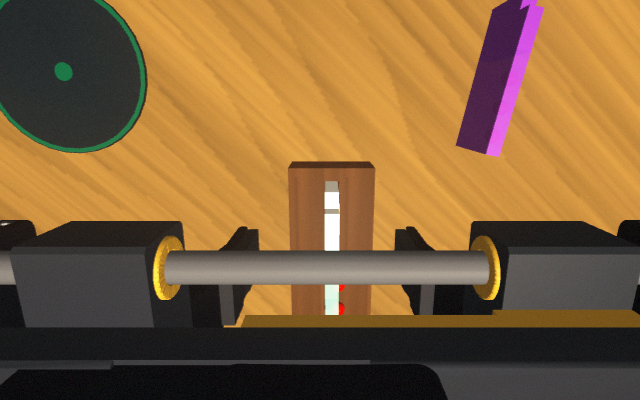

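View pics/w2c.png

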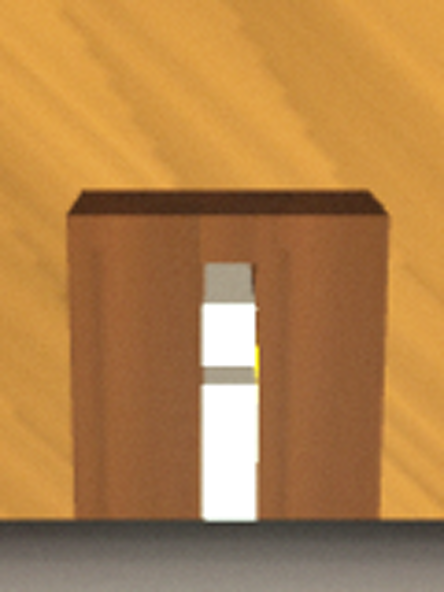

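Run:
```python
from rig import r
from h import *
np.set_printoptions(precision=4,suppress=True)
w=r.read_camera('wrist');o=r.get_obs();Rt=R.from_quat(o['tcp_rot']).as_matrix()
c=lambda p:(270+p[0]/3.7,110+p[1]/3.7)
for n,p,z in [('y45',(229.5,303),.055),('y35',(229.5,384),.065),('y20?',(229.5,500),.065),('standL',(67,213),.03),('standR',(389,213),.03),('sL',(75,510),.03),('sR',(381,510),.03)]:
    P=atz(w,c(p),z); print(n,P,Rt.T@(P-o['tool_pos'])*1000)
print(R.from_quat(o['tcp_rot']).as_euler('xyz',degrees=True),o['tool_pos'],r.get_obs()['force'])
```

```text
y45 [0.488  0.2071 0.055 ] [18.2307  1.8608 64.0043]
y35 [0.4956 0.214  0.065 ] [ 7.9618  1.7594 54.0337]
y20? [0.5092 0.2268 0.065 ] [-10.776    1.8442  54.0872]
standL [0.4996 0.1798 0.03  ] [ 28.4148 -25.9821  88.9963]
standR [0.4616 0.2206 0.03  ] [28.4628 29.8203 88.9541]
sL [0.5399 0.2174 0.03  ] [-26.6326 -25.9203  89.1536]
sR [0.5016 0.2584 0.03  ] [-26.5636  30.226   89.1111]
[-179.9568    0.1637 -137.0409] [0.5025 0.2181 0.1191] [-0.7809 -0.4965 -0.7726]
```

```bash
python3 -m pendant '[[[0,0,0,0,1.8,0,0.3],[0,0,0,0,1.8,20,0.3],[0,0,0,0,1.8,40,0.3],[0,0,0,0,1.8,50,0.3],[0,0,0,0,1.8,58,0.3],[0,0,0,0,1.8,58,0.3],[0,0,0,0,1.8,58,0.3]]]' 25
python3 - <<'E'
from rig import r
from h import *
np.set_printoptions(precision=4,suppress=True)
w=r.read_camera('wrist')
cv2.imwrite('pics/w3.png',w['frame']);o=r.get_obs();Rt=R.from_quat(o['tcp_rot']).as_matrix()
for P in [(.4883,.2072,.055),(.4956,.214,.065),(.5121,.2294,.065)]: print(Rt.T@(P-o['tool_pos'])*1000,proj(w,[P]))
print(o['tool_pos'])
E
```

```text
clock: 3.38
tool_pos: [0.5008, 0.2191, 0.0601]
tcp_rot: [-0.366, 0.931, 0.0, 0.001]
force: [0.3, 0.1, 0.5]
width: 0.061
[17.2405 -0.2261  5.0963] [[329.1952 226.5546]]
[ 7.2525 -0.2263 -4.8922] [[329.3138 258.3055]]
[-15.3176  -0.1991  -4.8661] [[329.2419 308.8022]]
[0.5008 0.2191 0.0601]
```

View pics/w3.png

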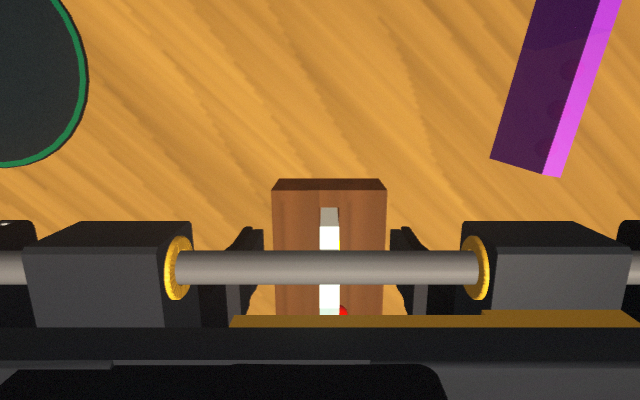

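The slide is centred between the fingers (column 329.5, predicted 329.2) and the grasp falls at about y = 27.8 mm. I'll close gently first.

```bash
python3 -m pendant '[[[0,0,0,0,0,0,0.6],[0,0,0,0,0,0,0.8],[0,0,0,0,0,0,1],[0,0,0,0,0,0,1],[0,0,0,0,0,0,1],[0,0,0,0,0,0,1]]]' 6; python3 -m pendant '[[[0,0,0,0,0,0,1],[0,0,0,0,0,0,1],[0,0,0,0,0,0,1]]]' 30
```

```text
clock: 4.18
tool_pos: [0.5004, 0.2189, 0.0595]
tcp_rot: [-0.366, 0.931, 0.0, -0.0]
force: [-1.0, 0.1, -0.1]
width: 0.0089
clock: 4.55
tool_pos: [0.5003, 0.219, 0.0595]
tcp_rot: [-0.366, 0.931, 0.0, -0.0]
force: [-0.6, 0.9, -0.4]
width: 0.0076
```

```bash
python3 -m pendant '[[[0,0,0,0,0,-8,1],[0,0,0,0,0,-20,1],[0,0,0,0,0,-40,1],[0,0,0,0,0,-70,1],[0,0,0,0,0,-100,1],[0,0,0,0,0,-140,1],[0,0,0,0,0,-170,1],[0,0,0,0,0,-170,1],[0,0,0,0,0,-170,1]]]'
python3 - <<'E'
from rig import r
import cv2,numpy as np
print(r.get_obs()['q'])
a=r.read_camera('wrist')['frame'];b=r.read_camera('side')['frame']
cv2.imwrite('pics/w4.png',a)
cv2.imwrite('pics/s4.png',cv2.resize(b[40:240,120:390],None,fx=2.9,fy=2.9,interpolation=cv2.INTER_CUBIC))
E
```

```text
clock: 5.68
tool_pos: [0.4997, 0.2184, 0.229]
tcp_rot: [-0.366, 0.931, -0.0, -0.001]
force: [-0.1, 0.8, -1.6]
width: 0.0078
[-0.42330926  0.2793025  -0.08054258  1.86106968  0.02632267  1.00341697
  1.80547858]
```

View pics/w4.png

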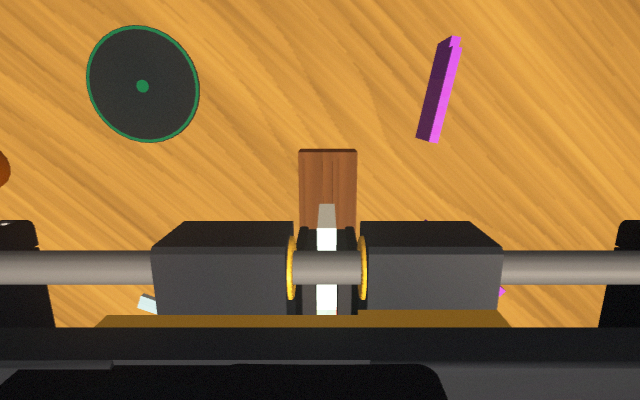

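View pics/s4.png

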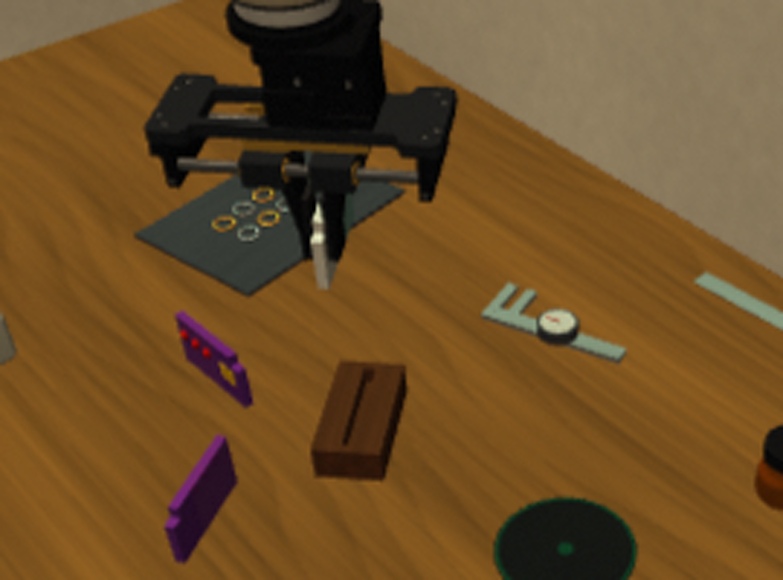

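The slide is lifted clear and held by its frosted end, with the stand empty at (360,420) in the crop. Next I move it over the mat and yaw it so the label faces away from the base.

```bash
python3 -m pendant '[[[0,0,8,5,-8,0,1],[0,0,18,12,-20,0,1],[0,0,28,20,-33,0,1],[0,0,38,28,-46,0,1],[0,0,48,36,-60,0,1],[0,0,58,44,-73,0,1],[0,0,68,52,-86,0,1],[0,0,78,60,-100,0,1],[0,0,88,68,-113,0,1],[0,0,98,76,-126,0,1],[0,0,108,84,-140,0,1],[0,0,118,92,-153,0,1],[0,0,126,98,-163,0,1],[0,0,133,101,-167,0,1],[0,0,133,101,-167,0,1],[0,0,133,101,-167,0,1]]]'
python3 - <<'E'
from rig import r
print(r.get_obs()['q'])
E
```

```text
clock: 7.78
tool_pos: [0.5399, 0.0283, 0.2289]
tcp_rot: [0.707, 0.708, -0.0, -0.0]
force: [-0.8, 0.2, -0.7]
width: 0.0078
[-4.60194370e-01  2.76885505e-01  4.03338159e-01  1.89379216e+00
 -1.28130193e-01  9.97242756e-01  7.05590266e-04]
```

```bash
python3 -m pendant '[[[-5,0,0,0,0,2,1],[-12,0,0,0,0,5,1],[-20,0,0,-1,0,8,1],[-28,0,0,-2,0,10,1],[-36,0,0,-3,-1,13,1],[-44,0,0,-3,-1,15,1],[-50,0,0,-3,-1,15,1],[-50,0,0,-3,-1,15,1],[-50,0,0,-3,-1,15,1],[-50,0,0,-3,-1,15,1],[-50,0,0,-3,-1,15,1]]]'
python3 - <<'E'
from rig import r
from h import *
np.set_printoptions(precision=4,suppress=True)
o=r.get_obs();print(o['q'],o['qd']);Rt=R.from_quat(o['tcp_rot']).as_matrix();print(Rt)
print('label',o['tool_pos']+Rt@[.0015,.004,.0195],'lean',np.degrees(np.arccos(Rt[2,1])),'edge',np.degrees(np.arccos(Rt[2,0])))
s=r.read_camera('side')['frame'];t=r.read_camera('top')['frame'];w=r.read_camera('wrist')['frame']
f=lambda im:cv2.resize(im,(400,300),interpolation=cv2.INTER_CUBIC)
cv2.imwrite('pics/e.png',np.vstack([np.hstack([f(s[100:250,210:410]),f(t[120:270,220:420])]),np.hstack([f(w),f(s)])]))
E
```

```text
clock: 9.15
tool_pos: [0.543, -0.0016, 0.2141]
tcp_rot: [0.664, 0.642, 0.234, 0.305]
force: [-0.2, 0.1, -0.8]
width: 0.0079
[-0.0477  0.1066 -0.1693  2.3826  1.9321  0.2883 -2.0816] [ 0.441   0.0373 -0.4739  0.2083  2.1784  0.1655 -2.1597]
[[ 0.0676  0.7091  0.7019]
 [ 0.9944  0.0095 -0.1053]
 [-0.0814  0.7051 -0.7045]]
label [ 0.5596 -0.0021  0.2031] lean 45.165753144595215 edge 94.66641927882301
```

View pics/e.png

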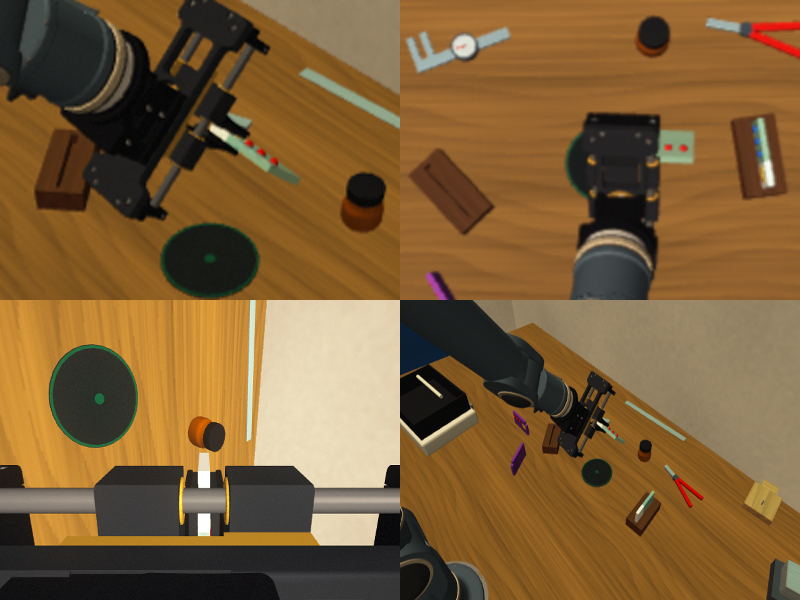

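The label is up and the red stones point right. The arm is still settling because the wrist swung through near a singularity, so I hold and re-check.

```bash
python3 -m pendant '[[[0,0,0,0,0,0,1],[0,0,0,0,0,0,1],[0,0,0,0,0,0,1],[0,0,0,0,0,0,1],[0,0,0,0,0,0,1],[0,0,0,0,0,0,1]]]'
cat > chk.py <<'E'
from rig import r
from h import *
np.set_printoptions(precision=4,suppress=True)
o=r.get_obs();print(o['q'],o['qd']);Rt=R.from_quat(o['tcp_rot']).as_matrix();print(Rt)
print('label',o['tool_pos']+Rt@[.0015,.004,.0195],'lean',np.degrees(np.arccos(Rt[2,1])),'edge',np.degrees(np.arccos(Rt[2,0])))
E
python3 chk.py
```

```text
clock: 10.05
tool_pos: [0.543, -0.0025, 0.2141]
tcp_rot: [0.665, 0.641, 0.233, 0.305]
force: [-0.2, -0.1, -0.7]
width: 0.0079
[-0.0477  0.1066 -0.1681  2.3817  1.9231  0.2882 -2.0736] [ 0.0006 -0.002   0.0006 -0.0008 -0.0003  0.0014 -0.0014]
[[ 0.0701  0.7101  0.7006]
 [ 0.9942  0.0077 -0.1073]
 [-0.0816  0.7041 -0.7054]]
label [ 0.5596 -0.0031  0.203 ] lean 45.242676124429046 edge 94.68252569661645
```

Settled, but 29 mm to one side of the mat centre. I'll re-centre it.

```bash
python3 -m pendant '[[[0,0,0,5,3,-2,1],[0,0,0,10,6,-4,1],[-1,0,0,15,9,-6,1],[-2,0,0,20,12,-8,1],[-3,0,0,24,14,-10,1],[-3,0,0,24,14,-10,1],[-3,0,0,24,14,-10,1],[-3,0,0,24,14,-10,1]]]'; python3 chk.py
```

```text
clock: 11.05
tool_pos: [0.5477, 0.0222, 0.2291]
tcp_rot: [0.657, 0.634, 0.249, 0.323]
force: [0.7, -0.4, -0.7]
width: 0.0079
[-0.0887  0.0957 -0.2028  2.3812  1.9271  0.356  -2.1254] [ 0.0007  0.0009 -0.0012  0.0007  0.0012 -0.0002 -0.0028]
[[ 0.0707  0.6724  0.7368]
 [ 0.9942  0.0129 -0.1072]
 [-0.0816  0.7401 -0.6676]]
label [0.5649 0.0217 0.2189] lean 42.264077721031924 edge 94.6817267196178
```

Run:
```python
from rig import r
from h import *
s=r.read_camera('side')['frame'];t=r.read_camera('top')['frame']
f=lambda im:cv2.resize(im,(400,300),interpolation=cv2.INTER_CUBIC)
d=lambda a,n:cv2.convertScaleAbs(cv2.absdiff(a,cv2.imread(n)),alpha=2)
cv2.imwrite('pics/f.png',np.vstack([np.hstack([f(s[100:250,210:410]),f(t[120:270,220:420])]),np.hstack([f(d(t,'pics/top0.png')),f(d(s,'pics/side0.png'))])]))
```

```text
(no output)
```

View pics/f.png

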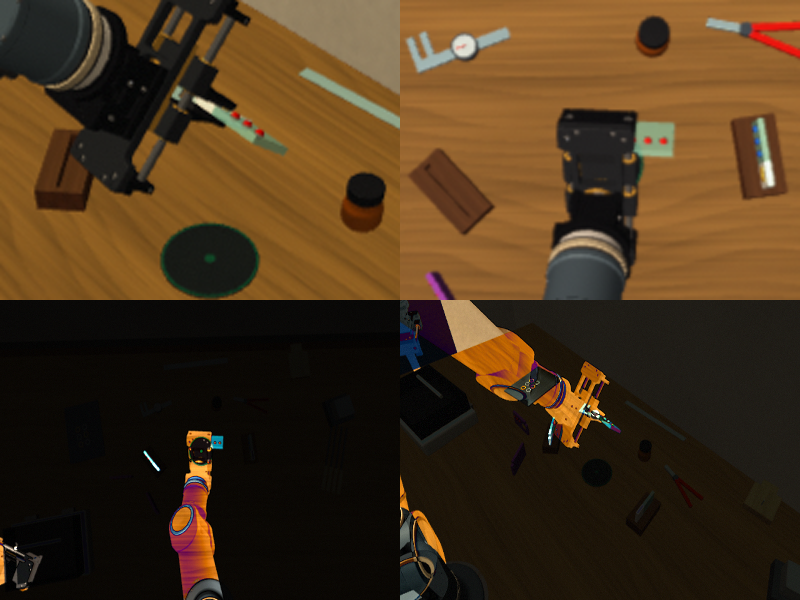

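The difference images show that only the arm and the target slide changed. The slide sits above the mat with its stones and label side up, the fingers on the frosted end. Handing in.

Run:
```python
from rig import r
print(r.close_job()); o=r.get_obs(); print(o['clock'],o['tool_pos'],o['width'])
```

```text
the job is handed in; nothing more can be done
None
the job is handed in; nothing more can be done
```

I gripped the notched, red-stoned slide by its frosted end, about 28 mm from its origin, lifted it out of its stand and brought it over the mat. I then handed the job in with the gripper still holding it; no verdict is reported.

**Last checks (clock about 11 s of 32):**

| Check | Measured | Limit |
|---|---|---|
| Label to mat centre, seen from above | about 10 mm | 45 mm |
| Label height | 0.219 m | 0.14–0.27 m |
| Lean of labelled face from straight up | 42° | 56° (you asked for 45° or flatter) |
| Long edges off level | 4.7° | 15° |
| Joint speeds | about zero | – |
| Finger opening | 7.9 mm on the 8 mm slide | – |

The label figures come from the tool pose and the grasp geometry, not from a direct camera measurement of the label. Before-and-after pictures show no visible change in the other slide, jar, gauge or pliers.

**What disagreed:** The first tilt over the mat fell short: 45° of the 50° commanded, and 29 mm off to one side, because the wrist passed near a singularity. A small correction fixed the position and brought the lean to 42°. The 4.7° edge slope was left.

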